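# Snug down the wing screw on a clamp-lid jar

## Task

Tighten the loose brass wing screw on the clamp lid of the square glass jar: push its wings round clockwise (seen from above) with the fingertips, stroke after stroke, until the screw comes up against its stop and turns no further. Only push the wings: do not pinch a wing between the fingers or force the screw hard, do not lift the jar out of its wooden caddy, and leave everything else on the counter where it stands. Finish with the hand clear.

Things in the scene. Friction and masses are not known exactly. Their poses are not given: they have to be found in the camera images.
- jar_top (a point): Point on the vertical screw axis at mid-height of the wings, about 116 mm above the counter; fixed to the jar, not to the screw. z up, x to the jar's rear. Squat square glass jar, 100 x 100 mm, 70 mm high, wooden lid on top, 0.9 kg, loose, but seated with 1.5 mm play in a wooden caddy fixed to the counter (113 x 113 mm, walls 40 mm high).
- jar_handle (a point): Middle of the top bar of the jar's rigid carrying handle, dark 6 mm round wire, which leans to the rear: 34 mm behind and 24 mm above jar_top, straight over y = -46 to 46 mm of the jar, then down to the jar's sides at y = +-64 mm. It crosses over the rear of the wings, so a finger from above can hardly circle the screw; the front (-x) side is open. Axes as jar_top.
- jar_bridge (a point): Centre of the top of the flat steel bridge over the lid, 16 mm wide and 116 mm long along the jar's y axis, on the screw axis 22 mm below jar_top. The screw's round hub (radius 7 mm) stands on it, 30 mm high. Axes as jar_top.
- wing_screw (a joint): Angle of the brass wing screw about jar_top's z, rad; grows clockwise seen from above; hard stop at 12.566 (tight). Starts at 2.0 to 6.6. Does not rise or sink. Two opposite upright wings, 6 mm thick, 24 mm high, out to radius 34 mm. In the jar's frame they point at 90 deg minus this value and 180 deg from that; at the stop along y, over the bridge. Friction 0.03 N m: stays where left.
- drive_faces: The brass-coloured faces of the two wings, the ones that are pushed to tighten (clockwise from above). Origin on the screw axis, 22 mm below jar_top; turns with the screw, its y axis along the wings.
- lead_faces: The red faces of the two wings, which lead as the screw tightens; they need no touch. Pressing on red and brass faces at once is a pinch. Origin and axes as for drive_faces.
- gourd: Bystander: empty hollow mate gourd, brown, 84 mm across, 85 mm high; origin under its centre.
- bombilla: Bystander: stainless bombilla (drinking straw) lying flat, 190 mm long, 10 mm high; origin under its middle, x along it.
- sugar_bowl: Bystander: blue ceramic sugar bowl, 100 mm across, 60 mm high; origin under its centre.
- mug: Bystander: white mug, 80 mm across, 90 mm high; origin under its centre.
- tin: Bystander: green tea tin, 72 mm across, 110 mm high; origin under its centre.
- spoon: Bystander: spoon lying on the counter; origin under it, x along it.
- salt: Bystander: small glass salt shaker, 42 mm across, 80 mm high; origin under its centre.

How it is judged:
At the end, for the whole second after the job is handed in: The wing screw is at rest within about 0.18 rad (10 degrees) of its stop, the jar still sits upright in its caddy within 10 mm of where it was, and every other thing on the counter is within 30 mm of where it stood (value of joint wing_screw above 12.38 rad and velocity of joint wing_screw between -0.1 and 0.1 rad/s and distance of jar_top from where it was at the start of the episode below 0.01 m and angle between jar_top's own z axis and vertical below 0.05 rad and not (distance of any of gourd, bombilla, sugar_bowl, mug, tin, spoon, salt from where it was at the start of the episode above 0.03 m)); the robot touches nothing.
It fails at once if a wing is pinched between the fingers (more than 2 N on its red and its brass face at once) (contact force between the fingers and drive_faces above 2 N and contact force between the fingers and lead_faces above 2 N).
It fails at once if the screw is forced with more than 30 N (contact force between anything else and drive_faces above 30 N).
It fails at once if the jar is lifted, tipped or shoved by more than 15 mm (distance of jar_top from where it was at the start of the episode above 0.015 m).
It fails at once if a bystander is moved or lifted by more than 30 mm (distance of any of gourd, bombilla, sugar_bowl, mug, tin, spoon, salt from where it was at the start of the episode above 0.03 m).
It also fails if it takes over 64 s, if anything falls off the work surface, if the arm or the gripper's body presses on something with over 40 N, if the wrist force passes 120 N, or if a joint passes its speed limit or range.

## Robot

A 6-joint arm with a two-finger parallel gripper is mounted at the origin on the work surface. World frame = base frame: x ahead of the robot, y to its left, z up, the work surface at z = 0. Lengths are in m, angles in rad, forces in N, time in s.
With the tool pointing down it reaches from about 0.35 to 0.775 m from the base axis. Payload 5.5 kg.
Tool frame: the origin (TCP) lies midway between the tips of the shut fingers; the grasp point (between the pads) lies behind it (env.grip_point_offset is the z of the grasp point in the tool frame, in m); z points along the fingers, y is the direction in which the jaws open and shut (so a half turn about z gives the same grasp; the last joint's range is limited). The gripper opens to 85 mm and grips with 20 to 120 N. Pads are 22 mm wide; open, the fingers measure 114 mm over their backs; the gripper's body (76 mm by 85 mm) begins 54 mm behind the grasp point. The pads swing forward as they close: fully open they stand 13 mm farther back than shut.
Start: joints at [-0.14, 0.313, 0.046, 1.304, 0, 1.431], TCP at [0.575, -0, 0.231] pointing down, gripper open.
Joint ranges: [-2.76, 2.76], [-0.86, 1.69], [-1.03, 1.26], [-2.2, 2.34], [-1.47, 1.5], [-3.14, 3.14]. Speed limits (rad/s): [2.57, 2.57, 3.14, 3.14, 3.14, 3.14].

## Interface

Orientations are given as a unit quaternion [w, x, y, z].
In Python, from workcell import env, viewer gives the robot as it stands. The module is installed in compiled form; this text tells all that it offers.
- The arm moves only by the shell command python3 -m inch 'ROWS' [OPENING] [FORCE]. ROWS is JSON, a list of rows, each a list of 2 entries, a list of its own where there are three numbers: the shift along the tool's x, y, z in m, then the turn about the tool's z in degrees. In form: [[[tx, ty, tz], spin], ...]. A call has 1 to 5 rows; each row is the pose to reach, as a shift and turn from the pose measured when the call began, along the tool's axes at that moment; what a row does not reach only later rows make up. A row lasts 1/12 s, in which the tool goes at most 41.7 mm and 7.16 degrees, less where a joint would pass 70% of its speed; a pose out of reach is approached as far as the arm can. A call with a gripper value outside its range is refused whole. OPENING is the closure, from 0 (fully open) to 1 (shut), set as the call begins (- or left out, the last holds). The fingers move at their own pace and stop on an object; FORCE is the grip in N (left out, the last holds). Time passes only in rows, so rows that repeat a pose let the fingers close. It gives the time, the measured TCP pose, the force and the opening at its end, in the units of the state.
- env.get_state(): the state, without advancing time (a new reading comes with each control period).
- viewer.read_camera(name): name is "scene" or "side" or "wrist"; returns a dict with "image" (420x560x3 uint8, red, green, blue), "depth" (420x560 float32, m along the optical axis (not along the pixel's ray), 0 where there is no reading), "vertical_fov" (degrees; the focal length in pixels is half the picture's height over the tangent of half this angle, whatever the lens; pixels are square), "cx", "cy" (the principal point, pixels), "R" (3x3) and "t" (3): a world point X has camera coordinates R X + t; the wrist camera has in their place "T_tool_cam" (4x4, takes a point from camera to tool coordinates, whose origin is the TCP and whose axes are the flange's). Camera axes: x right, y down, z forward; pixel columns grow to the right and rows downward; lengths in m; the calibration is good to about 2 mm. A picture is of the moment at which its call begins: read the wrist's pose just before it.
- env.hand_in(): hands the job in, once; it reports no verdict.
The state is a dict: "clock": time; "joint_pos": joint angles; "qvel": joint speeds; "tau": joint torques, N m; "tcp_pos": TCP position; "orientation": TCP orientation; "wrist_force": force on the tool from outside, world axes, zero at the start; "ft_torque": the same for the moment, N m; "finger_gap": finger opening in m.
Only numpy, scipy, OpenCV 4.12 (cv2) and the standard library are available. Lean on these libraries where they do the work, as an engineer would, in place of code of your own. Each camera call takes 0.05 s, during which the arm holds its last target. There are 200 camera calls.

## Working session

There is one attempt and no reset: what is moved stays moved. The work goes in short steps, Python scripts to look and compute and a shell command to move; the robot and the scene stay as the last step left them, time stands still between calls to the robot, and variables do not carry over. Pictures are saved under pics/ and viewed, on a budget of 10 in all, crops included, one or two more only if the job needs it, and the job is handed in when it is done.

```bash
mkdir -p pics
cat > h.py <<'E'
import numpy as np, cv2
from workcell import env, viewer
def cam(n):
    c=viewer.read_camera(n); im=c["image"]; f=im.shape[0]/2/np.tan(np.radians(c["vertical_fov"])/2)
    v,u=np.mgrid[:im.shape[0],:im.shape[1]]; d=c["depth"]
    P=np.stack([(u-c["cx"])*d/f,(v-c["cy"])*d/f,d],-1)
    if n!="wrist": W=(P-c["t"])@c["R"]
    else:
        s=env.get_state(); from scipy.spatial.transform import Rotation as Ro
        q=s["orientation"]; R=Ro.from_quat([q[1],q[2],q[3],q[0]]).as_matrix(); T=c["T_tool_cam"]
        W=(P@T[:3,:3].T+T[:3,3])@R.T+s["tcp_pos"]
    return c,im,W,d>0
def save(n,im): cv2.imwrite("pics/"+n,im[...,::-1])
E
python3 - <<'E'
from h import *
print(env.get_state(), env.grip_point_offset)
ims=[]
for n in("scene","side","wrist"):
    c,im,W,ok=cam(n); save(n+"0.png",im); np.savez("/tmp/"+n,im=im,W=W,ok=ok)
    if n=="wrist": print(c["T_tool_cam"])
    else: print(n,-c["R"].T@c["t"])
E
```

```text
{'clock': 0.0, 'joint_pos': array([-1.39581318e-01,  3.14011918e-01,  4.49563817e-02,  1.30357571e+00,
        4.24915131e-05,  1.43120353e+00]), 'qvel': array([ 8.86634256e-04,  5.55050808e-04,  1.19440785e-03,  2.00484339e-03,
       -5.00698358e-04,  4.18510083e-05]), 'tau': array([-2.90074182e-03, -4.80629075e+01,  2.98531097e+01,  1.95313990e-02,
       -3.83516899e-04, -4.27451073e-05]), 'tcp_pos': array([5.74490213e-01, 8.56176691e-05, 2.30393065e-01]), 'orientation': array([-7.45482356e-04,  7.07102440e-01,  7.07110526e-01, -5.35203821e-04]), 'wrist_force': array([-0.16225651, -0.89871618, -0.03474648]), 'ft_torque': array([-0.0157772 ,  0.033818  , -0.03141086]), 'finger_gap': 0.08544104683815035} -0.0187
scene [ 1.29678621 -0.36791921  1.12005094]
side [0.37926662 0.66298956 0.6495544 ]
[[ 6.76320045e-04 -9.49944229e-01 -3.12418797e-01  8.14455287e-02]
 [ 9.99999432e-01  3.85034507e-04  9.94045028e-04 -5.63550716e-04]
 [-8.23995320e-04 -3.12419292e-01  9.49943949e-01 -1.42489737e-01]
 [ 0.00000000e+00  0.00000000e+00  0.00000000e+00  1.00000000e+00]]
```

View pics/scene0.png

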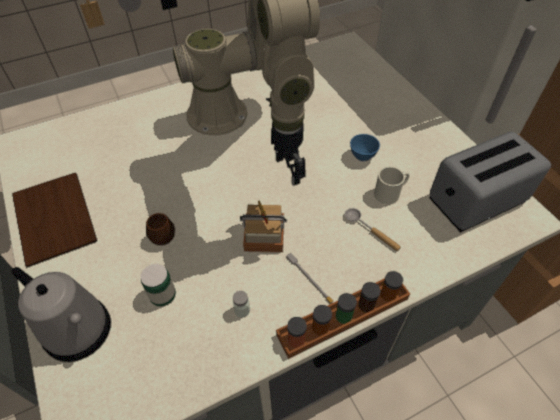

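View pics/wrist0.png

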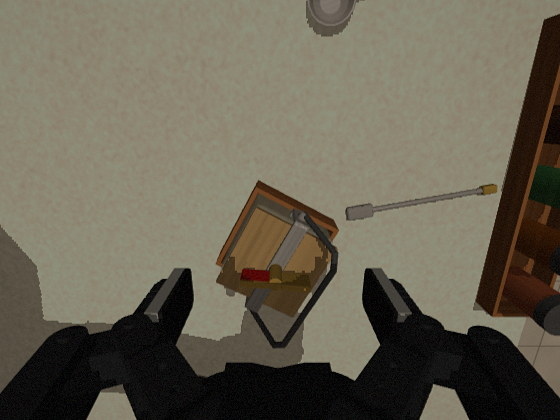

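The wrist view shows the jar: red wing face at (255,274), hub at about (275,272), bridge running from (300,215) to (255,305), and the handle bar from (336,255) to (285,345), which puts the jar's rear towards world +x, -y.

Run:
```python
from h import *
for n in("wrist","scene","side"):
    z=np.load(f"/tmp/{n}.npz"); im,W,ok=z["im"].astype(int),z["W"],z["ok"]
    r,g,b=im[...,0],im[...,1],im[...,2]; hgt=W[...,2]
    near=ok&(np.hypot(W[...,0]-.6,W[...,1]-.03)<.16)
    red=near&(r>90)&(g<40)&(b<40)&(hgt>.09)&(hgt<.15)
    top=near&(hgt>.124)&(hgt<.134)
    han=near&(hgt>.134)&(hgt<.15)&(r<90)&(abs(r-b)<25)
    cad=near&(hgt>.034)&(hgt<.044)
    br=near&(hgt>.088)&(hgt<.098)
    for k,m in dict(red=red,top=top,handle=han,caddy=cad,bridge=br).items():
        p=W[m]
        if len(p)<4: print(n,k,len(p)); continue
        c=np.median(p,0); rc=cv2.minAreaRect((p[:,:2]*1000).astype(np.float32))
        print(n,k,len(p),c.round(4),"z",np.percentile(p[:,2],[5,95]).round(3),"rect mm",np.round(rc[0],1),np.round(rc[1],1),round(rc[2],1))
z=np.load("/tmp/wrist.npz"); 
crop=cv2.resize(z["im"][170:360,190:370],None,fx=3,fy=3,interpolation=cv2.INTER_CUBIC)
z=np.load("/tmp/side.npz"); m=(np.hypot(z["W"][...,0]-.6,z["W"][...,1]-.03)<.1)&(z["W"][...,2]>.05)
ys,xs=np.nonzero(m&z["ok"]);print(xs.min(),xs.max(),ys.min(),ys.max())
save("c1.png",crop)
```

```text
wrist red 0
wrist top 610 [ 0.5767 -0.0726  0.1278] z [0.124 0.13 ] rect mm [588.  -66.2] [97.5 37.6] 23.9
wrist handle 682 [ 0.6066 -0.0784  0.1424] z [0.136 0.144] rect mm [604.5 -83.1] [104.9   7.9] 63.3
wrist caddy 949 [ 0.5597 -0.0334  0.04  ] z [0.035 0.042] rect mm [573.  -72.2] [109.5 113.2] 61.6
wrist bridge 4309 [ 0.5737 -0.0614  0.0888] z [0.088 0.095] rect mm [574.5 -68.5] [120.4  97.3] 61.7
scene red 0
scene top 30 [ 0.5728 -0.0736  0.1264] z [0.124 0.13 ] rect mm [593.  -68.2] [96.3 32.8] 22.9
scene handle 74 [ 0.6098 -0.0859  0.1398] z [0.135 0.143] rect mm [609.9 -84.1] [99.   8.1] 63.2
scene caddy 154 [ 0.6245 -0.078   0.038 ] z [0.035 0.043] rect mm [610.5 -50.8] [ 75. 144.] 22.0
scene bridge 211 [ 0.5801 -0.0783  0.0897] z [0.088 0.094] rect mm [580.1 -70.9] [116.3  98.3] 67.4
side red 67 [ 0.5531 -0.0706  0.114 ] z [0.106 0.124] rect mm [553.  -70.3] [23.9  6.4] 1.3
side top 91 [ 0.5823 -0.0724  0.1268] z [0.124 0.132] rect mm [589.2 -67.6] [94.5 35.7] 22.8
side handle 77 [ 0.6058 -0.0825  0.1413] z [0.136 0.143] rect mm [604.1 -84.6] [101.1   7.1] 61.9
side caddy 381 [ 0.555  -0.0351  0.039 ] z [0.035 0.043] rect mm [573.8 -72.3] [110.7 115.6] 61.7
side bridge 376 [ 0.5776 -0.0547  0.0896] z [0.088 0.095] rect mm [574.3 -68. ] [119.4  96.6] 59.6
230 308 0 227
```

View pics/side0.png

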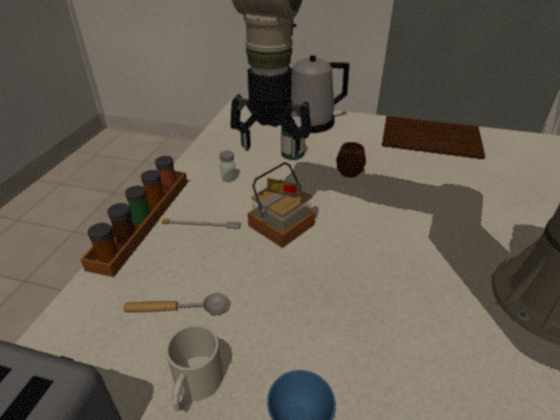

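View pics/c1.png

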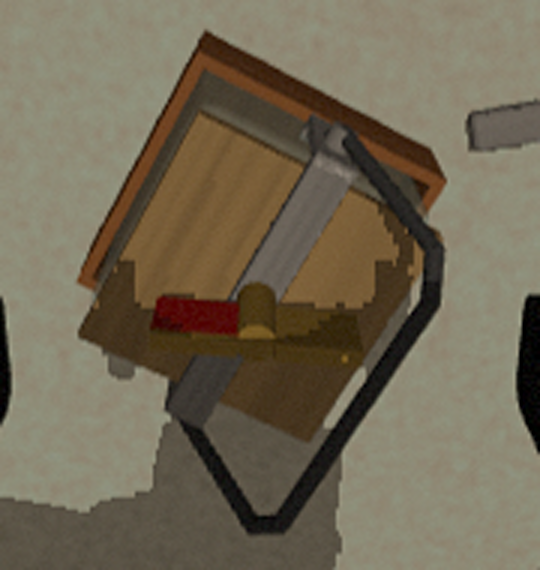

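Scene: the jar stands alone, with bystanders well clear of it. The axis is at about (0.5745, -0.0685), and three views agree (handle minus 34 mm gives the same point as the lid centre). The jar's x axis points to -28° in world. The wings lie along world x with the red face towards +y on the left wing, so the jar angle is about 208° and the screw about 4.22 rad, leaving about 478° to go.

Plan: shut the fingers into a peg and align the tool with the jar (tool x = -jar x, tool y = jar y). Then sweep arcs round the front, from -y to +y.

```bash
python3 -m inch '[[[-0.014,0,0],-7],[[-0.028,0,0],-14],[[-0.042,0,0],-21],[[-0.056,0,0],-28],[[-0.0685,0,0],-35]]' 1 20
python3 -m inch '[[[0,0,0],-7],[[0,0,0],-14],[[0,0,0],-21],[[0,0,0],-27],[[0,0,0],-27]]'
cat >> h.py <<'E'
A=np.array([.5745,-.0685]); yaw=np.radians(-28); J=np.array([[np.cos(yaw),np.sin(yaw)],[-np.sin(yaw),np.cos(yaw)]])
def tool():
    s=env.get_state(); q=s["orientation"]; from scipy.spatial.transform import Rotation as Ro
    R=Ro.from_quat([q[1],q[2],q[3],q[0]]).as_matrix()
    print("t",round(s["clock"],2),"jar-frame tcp mm",(J@(s["tcp_pos"][:2]-A)*1000).round(1),"z",s["tcp_pos"][2].round(4),"tooly deg",np.degrees(np.arctan2(R[1,1],R[0,1])).round(1),"F",s["wrist_force"].round(1),"gap",round(s["finger_gap"],4))
def jarpts(W): # to jar frame mm
    return np.concatenate([(W[...,:2]-A)@J.T*1000,W[...,2:]*1000],-1)
E
python3 - <<'E'
from h import *
tool()
c,im,W,ok=cam("wrist"); Q=jarpts(W)
save("w1.png",im)
h=Q[...,2]; x,y=Q[...,0],Q[...,1]
m=ok&(h>134)&(h<150)&(abs(y)<60)&(abs(x)<60)
rc=cv2.minAreaRect(Q[m][:,:2]); print("handle",rc)
m=ok&(h>105)&(h<131)&(np.hypot(x,y)<37); rc=cv2.minAreaRect(Q[m][:,:2]); print("wing",m.sum(),rc)
m=ok&(h>124)&(h<131)&(np.hypot(x,y)<37); rc=cv2.minAreaRect(Q[m][:,:2]); print("wing",m.sum(),rc)
m=ok&(h>83)&(h<100)&(abs(y)<60)&(abs(x)<60); print("lid",cv2.minAreaRect(Q[m][:,:2]))
c,im,W,ok=cam("side"); save("s1.png",cv2.resize(im[20:270,170:360],None,fx=3,fy=3)[:,:570][:600])
E
```

```text
clock: 0.57
tcp_pos: [0.5744, -0.0691, 0.2302]
orientation: [-0.001, 0.459, 0.888, -0.0]
wrist_force: [0.4, 0.6, -0.3]
finger_gap: 0.0256
clock: 0.98
tcp_pos: [0.5742, -0.0692, 0.2298]
orientation: [-0.001, 0.238, 0.971, -0.0]
wrist_force: [0.6, -0.3, -0.4]
finger_gap: -0.0003
t 0.98 jar-frame tcp mm [ 0.  -0.8] z 0.2298 tooly deg 62.5 F [ 0.6 -0.3 -0.4] gap -0.0003Traceback (most recent call last):
  File "<stdin>", line 7, in <module>
cv2.error: OpenCV(4.12.0) /io/opencv/modules/imgproc/src/convhull.cpp:143: error: (-215:Assertion failed) total >= 0 && (depth == CV_32F || depth == CV_32S) in function 'convexHull'
```

View pics/w1.png

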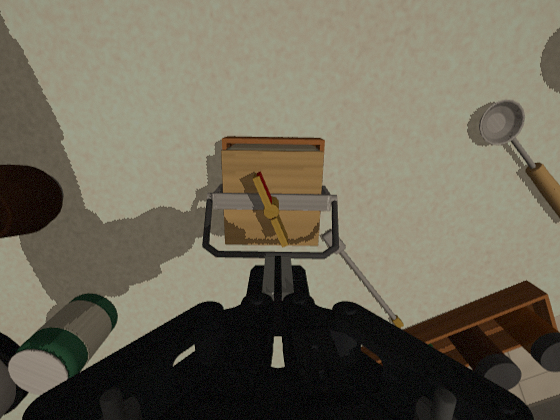

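Wrist view, jar-aligned: wing ends at (258,175) front-left and (285,243) rear-right, red face on the right. The handle bar is at row 253, and the shut fingers form a slim peg.

```bash
cat >> h.py <<'E'
def look(name=None):
    tool(); c,im,W,ok=cam("wrist"); Q=jarpts(W).astype(np.float32)
    if name: save(name,im)
    h=Q[...,2]; x,y=Q[...,0],Q[...,1]
    r,g,b=[im[...,i].astype(int) for i in range(3)]
    top=ok&(h>123.5)&(h<131)&(np.hypot(x,y)<38)&(r>b*2)&(r>60)
    p=Q[top][:,:2]; 
    if len(p)>20:
        d=p-p.mean(0); w,v=np.linalg.eigh(d.T@d); a=np.degrees(np.arctan2(v[1,1],v[0,1]))%180
        print("wing top n",len(p),"mean",p.mean(0).round(1),"jar angle",a.round(1),"or",(a+180).round(1),"rect",np.round(cv2.minAreaRect(p)[1],1))
    return Q,im,ok
E
python3 - <<'E'
from h import *
Q,im,ok=look()
h=Q[...,2]; x,y=Q[...,0],Q[...,1]
m=ok&(h>134)&(h<150)&(abs(y)<60)&(x>20)&(x<60); print("handle",cv2.minAreaRect(Q[m][:,:2]))
m=ok&(h>83)&(h<100)&(abs(y)<60)&(abs(x)<60); print("lid",cv2.minAreaRect(Q[m][:,:2]))
m=ok&(h>150)&(h<310)&(abs(y)<70)&(abs(x)<60)
for z in range(230,330,10):
    k=ok&(h>z)&(h<z+10)&(abs(y)<90)&(abs(x)<80)
    if k.sum()>5: print(z,k.sum(),"x",np.percentile(x[k],[2,98]).round(),"y",np.percentile(y[k],[2,98]).round())
E
```

```text
t 1.03 jar-frame tcp mm [ 0.  -0.7] z 0.2298 tooly deg 62.2 F [-0.1  0.1  0.6] gap 0.0001Traceback (most recent call last):
  File "<stdin>", line 2, in <module>
  File "h.py", line 30, in look
    print("wing top n",len(p),"mean",p.mean(0).round(1),"jar angle",a.round(1),"or",(a+180).round(1),"rect",np.round(cv2.minAreaRect(p)[1],1))
                                                                                                                     ~~~~~~~~~~~~~~~^^^
cv2.error: OpenCV(4.12.0) /io/opencv/modules/imgproc/src/convhull.cpp:143: error: (-215:Assertion failed) total >= 0 && (depth == CV_32F || depth == CV_32S) in function 'convexHull'
```

```bash
sed -i 's/cv2.minAreaRect(p)/cv2.minAreaRect(np.ascontiguousarray(p,dtype=np.float32))/' h.py
python3 - <<'E'
from h import *
Q,im,ok=look()
mar=lambda m: cv2.minAreaRect(np.ascontiguousarray(Q[m][:,:2],dtype=np.float32))
h=Q[...,2]; x,y=Q[...,0],Q[...,1]
print("handle",mar(ok&(h>134)&(h<150)&(abs(y)<60)&(x>20)&(x<60)))
print("lid",mar(ok&(h>83)&(h<100)&(abs(y)<60)&(abs(x)<60)))
for z in range(220,330,10):
    k=ok&(h>z)&(h<z+10)&(abs(y)<90)&(abs(x)<80)
    if k.sum()>5: print(z,k.sum(),"x",np.percentile(x[k],[2,98]).round(),"y",np.percentile(y[k],[2,98]).round())
E
```

```text
t 1.08 jar-frame tcp mm [ 0.  -0.6] z 0.2299 tooly deg 62.2 F [ 0.  -0.8 -0.3] gap 0.0001
wing top n 602 mean [-1.6 -6.2] jar angle 22.5 or 202.5 rect [67.6 12.6]
handle ((32.53304672241211, -3.5754470825195312), (112.65481567382812, 9.092652320861816), 89.662109375)
lid ((0.30364227294921875, -0.011249542236328125), (119.92674255371094, 98.5447998046875), 89.71106719970703)
230 221 x [-12.  -7.] y [-11.  12.]
240 561 x [-12.  -7.] y [-13.  14.]
250 689 x [-12.  -7.] y [-13.  13.]
260 834 x [-13.   9.] y [-11.  12.]
270 2009 x [-15.   7.] y [-29.  30.]
280 6056 x [-14.   8.] y [-36.  37.]
290 5300 x [-18.   8.] y [-44.  45.]
300 10253 x [-18.   7.] y [-51.  52.]
310 13259 x [-18.  -5.] y [-57.  58.]
320 3861 x [-21. -11.] y [-57.  58.]
```

Run:
```python
from h import *
mar=lambda Q,m: [np.round(v,1) for v in cv2.minAreaRect(np.ascontiguousarray(Q[m][:,:2],dtype=np.float32))]
for n in("wrist","side"):
    c,im,W,ok=cam(n); Q=jarpts(W).astype(np.float32); h=Q[...,2]; x,y=Q[...,0],Q[...,1]
    near=ok&(abs(y)<85)&(abs(x)<75)
    print(n,"handle",mar(Q,near&(h>137)&(h<148)))
    print("lid+bridge",mar(Q,near&(h>84)&(h<100)),"caddy",mar(Q,near&(h>36)&(h<43)))
    for lo,hi in((85,89),(92,97)):
        k=near&(h>lo)&(h<hi)&(x<30); print(lo,k.sum(),np.percentile(x[k],[1,50,99]).round(1),np.percentile(y[k],[1,50,99]).round(1))
    r,g,b=[im[...,i].astype(int) for i in range(3)]
    k=near&(r>80)&(g<45)&(b<45)&(h>100)&(h<131); p=Q[k]
    if len(p): print("red",len(p),p.mean(0),np.polyfit(p[:,0],p[:,1],1))
```

```text
wrist handle [array([33.1, -5.6]), array([110.8,   7.8]), np.float64(89.7)]
lid+bridge [array([ 0.1, -5.8]), array([132. ,  98.2]), np.float64(89.7)] caddy [array([-4.5, -5.6]), array([113.1, 103.7]), np.float64(89.6)]
85 5089 [-48.7 -21.7  29.3] [-54.   -4.2  42.8]
92 1689 [-8.  -0.1  8. ] [-66.4   1.8  55. ]
red 75 [-19.979137 -10.782968 114.92449 ] [ 0.41918707 -2.40797009]
side handle [array([35. , -5.2]), array([  7.5, 103.8]), np.float64(0.1)]
lid+bridge [array([ 0.7, -4. ]), array([130.7, 100.6]), np.float64(87.6)] caddy [array([ 1.1, -5.4]), array([112.6, 114.2]), np.float64(89.6)]
85 591 [-47.9 -23.8  28.6] [-55.    2.1  56.4]
92 152 [-8.   0.6 12.4] [-67.6  17.1  58.4]
red 95 [-18.871191 -12.374382 114.534775] [ 0.40232288 -4.78207104]
```

The earlier window clipped the lid. The corrected axis is (0.5719, -0.0734), with handle, bridge, caddy and red face all agreeing, and the wing is at 202.5°, so 472° to go. Next I go over (-2,-29) in the jar frame and descend to z = 0.110.

```bash
sed -i 's/A=np.array(\[.5745,-.0685\])/A=np.array([.5719,-.0734])/' h.py
python3 -m inch '[[[0.002,-0.017,0],0],[[0.002,-0.034,0],0],[[0.002,-0.034,0.03],0],[[0.002,-0.034,0.06],0],[[0.002,-0.034,0.07],0]]'
python3 -m inch '[[[0,0,0.02],0],[[0,0,0.04],0],[[0,0,0.05],0],[[0,0,0.05],0]]'
python3 - <<'E'
from h import *
look("w2.png")
E
```

```text
clock: 1.65
tcp_pos: [0.5544, -0.0978, 0.1565]
orientation: [-0.004, 0.241, 0.971, 0.0]
wrist_force: [-1.3, 1.0, -0.3]
finger_gap: -0.0005
clock: 1.98
tcp_pos: [0.5525, -0.0971, 0.1045]
orientation: [-0.006, 0.241, 0.971, 0.0]
wrist_force: [-0.1, -1.3, -0.1]
finger_gap: 0.0
t 1.98 jar-frame tcp mm [ -6. -30.] z 0.1045 tooly deg 62.1 F [-0.1 -1.3 -0.1] gap 0.0
wing top n 1061 mean [-14.9  -6.4] jar angle 22.9 or 202.9 rect [62.6 13.5]
```

View pics/w2.png

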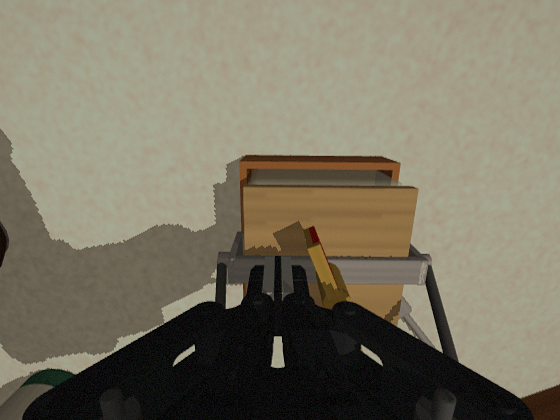

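The fingers stand at -y behind the wing (wing tip at (312,235), red on its far side). Sweeping the first stroke on a 28 mm circle.

```bash
python3 -m inch '[[[0.002,0.001,-0.0055],0],[[0.008,0.006,-0.0055],0],[[0.0117,0.009,-0.0055],0],[[0.0154,0.012,-0.0055],0],[[0.018,0.016,-0.0055],0]]'
python3 - <<'E'
from h import *
look()
E
```

```text
clock: 2.45
tcp_pos: [0.5451, -0.0748, 0.1126]
orientation: [-0.004, 0.241, 0.971, -0.0]
wrist_force: [0.0, -3.4, -0.0]
finger_gap: -0.0
t 2.45 jar-frame tcp mm [-23.  -13.8] z 0.1126 tooly deg 62.1 F [ 0.  -3.4 -0. ] gap -0.0
wing top n 378 mean [-27.9   6.5] jar angle 172.3 or 352.3 rect [ 6.3 18.9]
```

```bash
python3 -m inch '[[[0.0033,0.0042,0],0],[[0.005,0.0138,0.001],0],[[0.0033,0.0234,0.001],0],[[-0.0016,0.0318,0.001],0],[[-0.009,0.038,0.001],0]]'
python3 -c "
from h import *
look()"
```

```text
clock: 2.92
tcp_pos: [0.5706, -0.0427, 0.1108]
orientation: [-0.005, 0.24, 0.971, 0.0]
wrist_force: [-1.9, -0.5, -0.1]
finger_gap: 0.0
t 2.92 jar-frame tcp mm [-15.5  26.5] z 0.1108 tooly deg 62.3 F [-1.9 -0.5 -0.1] gap 0.0
wing top n 410 mean [  0.8 -19.9] jar angle 98.7 or 278.7 rect [ 6.6 40.3]
```

```bash
python3 -m inch '[[[-0.006,0.001,0],0],[[-0.0115,0.0015,0],0],[[-0.0175,0.0015,0],0],[[-0.0225,0.0005,0],0],[[-0.0225,0.0005,0],0]]'
python3 -c "
from h import *
look('w3.png')"
```

```text
clock: 3.38
tcp_pos: [0.5944, -0.0539, 0.1106]
orientation: [-0.003, 0.24, 0.971, 0.001]
wrist_force: [0.4, 1.4, -0.3]
finger_gap: -0.0
t 3.38 jar-frame tcp mm [10.8 27.8] z 0.1106 tooly deg 62.2 F [ 0.4  1.4 -0.3] gap -0.0
wing top n 1815 mean [-7.7 -4.5] jar angle 34.0 or 214.0 rect [55.8 13.2]
```

View pics/w3.png

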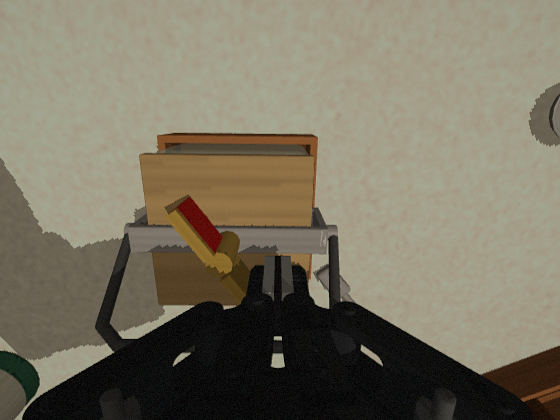

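The wing turned about 168° (now 34°/214°) with forces under 4 N. Lift over and re-enter behind the other wing.

```bash
python3 -m inch '[[[0.003,0.001,-0.02],0],[[0.003,0.001,-0.042],0],[[0.006,-0.03,-0.042],0],[[0.008,-0.059,-0.042],0],[[0.008,-0.059,-0.042],0]]'
python3 -c "
from h import *
tool()"
```

```text
clock: 3.85
tcp_pos: [0.5585, -0.106, 0.1537]
orientation: [-0.003, 0.242, 0.97, -0.0]
wrist_force: [-0.6, -0.0, 0.1]
finger_gap: -0.0002
t 3.85 jar-frame tcp mm [  3.4 -35.1] z 0.1537 tooly deg 62.0 F [-0.6 -0.   0.1] gap -0.0002
```

```bash
python3 -m inch '[[[0.001,0.004,0.02],0],[[0.001,0.004,0.042],0],[[0.001,0.004,0.042],0]]'
python3 -c "
from h import *
look()"
```

```text
clock: 4.1
tcp_pos: [0.5571, -0.1016, 0.1084]
orientation: [-0.005, 0.242, 0.97, -0.0]
wrist_force: [-1.0, 1.3, -0.4]
finger_gap: -0.0003
t 4.1 jar-frame tcp mm [  0.1 -31.9] z 0.1084 tooly deg 61.9 F [-1.   1.3 -0.4] gap -0.0003
wing top n 1390 mean [-10.3  -6.6] jar angle 35.3 or 215.3 rect [48.3 13.8]
```

```bash
python3 -m inch '[[[0.0097,0.0057,-0.002],0],[[0.018,0.0106,-0.002],0],[[0.0243,0.018,-0.002],0],[[0.0277,0.0271,-0.002],0],[[0.0277,0.0369,-0.002],0]]'
python3 -c "
from h import *
look()"
```

```text
clock: 4.57
tcp_pos: [0.5498, -0.0545, 0.1129]
orientation: [-0.005, 0.242, 0.97, -0.0]
wrist_force: [-1.7, -1.1, -0.1]
finger_gap: 0.0002
t 4.57 jar-frame tcp mm [-28.4   6.3] z 0.1129 tooly deg 62.0 F [-1.7 -1.1 -0.1] gap 0.0002
wing top n 43 mean [-22.7  27.1] jar angle 36.8 or 216.8 rect [5.9 2. ]
```

```bash
python3 -m inch '[[[-0.004,0.008,0.001],0],[[-0.01,0.0155,0.002],0],[[-0.0185,0.0205,0.002],0],[[-0.026,0.022,0.002],0],[[-0.026,0.022,0.002],0]]'
python3 -c "
from h import *
tool()"
```

```text
clock: 5.03
tcp_pos: [0.5865, -0.0456, 0.1102]
orientation: [-0.004, 0.241, 0.971, 0.001]
wrist_force: [0.6, 0.5, -0.5]
finger_gap: 0.0002
t 5.03 jar-frame tcp mm [-0.1 31.4] z 0.1102 tooly deg 62.1 F [ 0.6  0.5 -0.5] gap 0.0002
```

Last bit of the stroke to (9,27), then lift over again.

```bash
python3 -m inch '[[[-0.004,-0.003,0],0],[[-0.008,-0.004,0],0],[[-0.008,-0.004,0],0]]'
python3 -c "
from h import *
look()"
```

```text
clock: 5.28
tcp_pos: [0.5923, -0.0536, 0.11]
orientation: [-0.004, 0.241, 0.97, 0.001]
wrist_force: [-0.3, 1.3, -0.4]
finger_gap: 0.0002
t 5.28 jar-frame tcp mm [ 8.7 27. ] z 0.11 tooly deg 62.1 F [-0.3  1.3 -0.4] gap 0.0002
wing top n 1772 mean [-9.4 -4.8] jar angle 33.6 or 213.6 rect [53.8 13.8]
```

```bash
python3 -m inch '[[[0.003,0.001,-0.02],0],[[0.003,0.001,-0.043],0],[[0.006,-0.03,-0.043],0],[[0.007,-0.056,-0.043],0],[[0.007,-0.056,-0.043],0]]'
python3 -m inch '[[[0.001,0.001,0.02],0],[[0.001,0.002,0.042],0],[[0.001,0.002,0.042],0]]'
python3 -c "
from h import *
look()"
```

```text
clock: 5.75
tcp_pos: [0.5587, -0.1032, 0.154]
orientation: [-0.003, 0.243, 0.97, -0.0]
wrist_force: [-1.0, 0.8, -0.3]
finger_gap: -0.0003
clock: 6.0
tcp_pos: [0.5561, -0.1006, 0.1086]
orientation: [-0.006, 0.244, 0.97, 0.0]
wrist_force: [-1.4, 1.7, 0.0]
finger_gap: 0.0001
t 6.0 jar-frame tcp mm [ -1.2 -31.4] z 0.1086 tooly deg 61.8 F [-1.4  1.7  0. ] gap 0.0001
wing top n 1367 mean [-11.4  -6.6] jar angle 35.0 or 215.0 rect [47.8 13.5]
```

```bash
python3 -m inch '[[[0.0085,0.0055,-0.002],0],[[0.0168,0.01,-0.002],0],[[0.023,0.0175,-0.002],0],[[0.0265,0.0265,-0.002],0],[[0.0265,0.036,-0.002],0]]'
python3 -m inch '[[[-0.001,0.003,0.001],0],[[-0.003,0.006,0.001],0],[[-0.0045,0.009,0.001],0],[[-0.0045,0.009,0.001],0]]'
python3 -c "
from h import *
look()"
```

```text
clock: 6.47
tcp_pos: [0.5496, -0.0549, 0.1131]
orientation: [-0.005, 0.243, 0.97, 0.0]
wrist_force: [-1.4, -1.1, -0.4]
finger_gap: -0.0001
clock: 6.8
tcp_pos: [0.5585, -0.0484, 0.1119]
orientation: [-0.005, 0.243, 0.97, 0.0]
wrist_force: [-1.0, 1.1, 0.6]
finger_gap: -0.0002
t 6.8 jar-frame tcp mm [-23.6  15.8] z 0.1119 tooly deg 61.9 F [-1.   1.1  0.6] gap -0.0002
```

```bash
python3 -m inch '[[[-0.002,0.003,0],0],[[-0.0035,0.005,0],0],[[-0.005,0.006,0],0],[[-0.005,0.006,0],0]]'
python3 -c "
from h import *
look()"
python3 -m inch '[[[-0.001,0,0],0],[[-0.002,0,0],0],[[-0.002,0,0],0]]'
python3 -c "
from h import *
look()"
```

```text
clock: 7.18
tcp_pos: [0.566, -0.0458, 0.1117]
orientation: [-0.005, 0.243, 0.97, 0.0]
wrist_force: [-0.0, 0.3, 0.0]
finger_gap: 0.0005
t 7.18 jar-frame tcp mm [-18.1  21.6] z 0.1117 tooly deg 61.9 F [-0.   0.3  0. ] gap 0.0005
wing top n 109 mean [ -4.6 -10.7] jar angle 101.4 or 281.4 rect [ 4.2 37.8]
clock: 7.48
tcp_pos: [0.5679, -0.0467, 0.1118]
orientation: [-0.005, 0.243, 0.97, 0.001]
wrist_force: [0.1, 0.3, -1.0]
finger_gap: -0.0007
t 7.48 jar-frame tcp mm [-16.   21.7] z 0.1118 tooly deg 61.9 F [ 0.1  0.3 -1. ] gap -0.0007
wing top n 339 mean [ -3.3 -18. ] jar angle 97.2 or 277.2 rect [ 6.1 39. ]
```

```bash
python3 -m inch '[[[-0.0007,0,0],0],[[-0.0007,0,0],0]]'
python3 -m inch '[[[-0.0006,0,0],0],[[-0.0006,0,0],0]]'
python3 -m inch '[[[-0.0005,0,0],0],[[-0.0005,0,0],0]]'
python3 -c "
from h import *
look()"
```

```text
clock: 7.7
tcp_pos: [0.5686, -0.0471, 0.1118]
orientation: [-0.005, 0.243, 0.97, 0.001]
wrist_force: [-0.4, 0.3, -0.4]
finger_gap: 0.0001
clock: 7.87
tcp_pos: [0.5692, -0.0473, 0.1118]
orientation: [-0.005, 0.243, 0.97, 0.001]
wrist_force: [-0.2, 0.7, -0.8]
finger_gap: -0.0
clock: 8.03
tcp_pos: [0.5696, -0.0475, 0.1118]
orientation: [-0.005, 0.243, 0.97, 0.001]
wrist_force: [-1.3, 1.5, 0.3]
finger_gap: -0.0001
t 8.03 jar-frame tcp mm [-14.2  21.8] z 0.1118 tooly deg 61.9 F [-1.3  1.5  0.3] gap -0.0001
wing top n 556 mean [ -3.8 -18.4] jar angle 93.4 or 273.4 rect [ 8.5 38.9]
```

```bash
python3 -m inch '[[[-0.0005,0,0],0],[[-0.0005,0,0],0]]'
python3 -m inch '[[[-0.0005,0,0],0],[[-0.0005,0,0],0]]'
python3 -c "
from h import *
look()"
```

```text
clock: 8.25
tcp_pos: [0.5696, -0.0475, 0.1118]
orientation: [-0.005, 0.243, 0.97, 0.001]
wrist_force: [-2.6, 2.2, 1.2]
finger_gap: 0.0001
clock: 8.42
tcp_pos: [0.5697, -0.0475, 0.1118]
orientation: [-0.006, 0.243, 0.97, 0.001]
wrist_force: [-4.0, 3.1, 1.7]
finger_gap: 0.0002
t 8.42 jar-frame tcp mm [-14.1  21.8] z 0.1118 tooly deg 61.9 F [-4.   3.1  1.7] gap 0.0002
wing top n 577 mean [ -3.6 -18.4] jar angle 92.9 or 272.9 rect [ 8.5 38.7]
```

The finger stalls while the force climbs to 5 N at about 91–93°, so that is the stop. Backing off, lifting and checking.

```bash
python3 -m inch '[[[0.003,0,0],0],[[0.008,0,0],0],[[0.012,0,-0.02],0],[[0.012,0,-0.05],0],[[0.012,0,-0.08],0]]'
python3 -m inch '[[[-0.01,-0.01,-0.02],0],[[-0.02,-0.02,-0.04],0],[[-0.02,-0.02,-0.04],0]]'
python3 - <<'E'
from h import *
mar=lambda Q,m: [np.round(v,1) for v in cv2.minAreaRect(np.ascontiguousarray(Q[m][:,:2],dtype=np.float32))]
Q,im,ok=look("w4.png"); h=Q[...,2]; x,y=Q[...,0],Q[...,1]; near=ok&(abs(y)<85)&(abs(x)<75)
print("handle",mar(Q,near&(h>137)&(h<148)),"lid",mar(Q,near&(h>84)&(h<100)))
E
```

```text
clock: 8.88
tcp_pos: [0.559, -0.0422, 0.192]
orientation: [-0.007, 0.243, 0.97, 0.001]
wrist_force: [-0.2, 0.6, 1.1]
finger_gap: 0.0001
clock: 9.13
tcp_pos: [0.5708, -0.072, 0.2365]
orientation: [-0.002, 0.244, 0.97, -0.0]
wrist_force: [0.7, -0.9, 0.9]
finger_gap: 0.0001
t 9.13 jar-frame tcp mm [-1.6  0.7] z 0.2365 tooly deg 61.8 F [ 0.7 -0.9  0.9] gap 0.0001
wing top n 448 mean [-3.2  0.5] jar angle 89.0 or 269.0 rect [67.3  6.8]
handle [array([30.7, -0.3]), array([103.1,   6.6]), np.float64(89.1)] lid [array([-3. ,  0.6]), array([131.5,  98.2]), np.float64(89.0)]
```

View pics/w4.png

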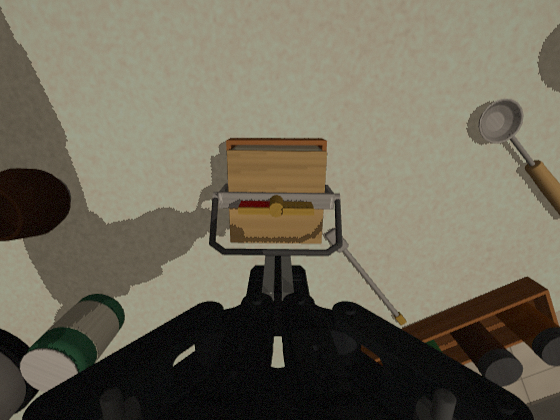

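The wings lie exactly along the bridge (89.0° against 89.0° for the lid and 89.1° for the handle), with the hub at (277,206). The jar is seated, the bystanders in view look undisturbed, and the hand is clear.

```bash
python3 -c "
from h import *
tool(); print(env.hand_in())"
```

```text
t 9.18 jar-frame tcp mm [-3.1  1.1] z 0.2342 tooly deg 61.8 F [-0.1  0.3 -0.1] gap 0.0
the job is handed in; nothing more can be done
None
```

The wing screw is tightened to its stop, and I handed the job in at about 9.2 s with the hand clear above the jar. No verdict was reported.

**What I did:** I shut the fingers into a peg and pushed the brass faces round the open front in three strokes of about 168°, 180° and 124°. That is about 472° in all, which matches the 472° I measured as remaining. I lifted over the wings between strokes, so nothing was pinched.

**Last checks:**
- **Stop:** In the last small steps the fingertips stalled while the force rose to about 5 N. Every wrist-force reading, taken at the end of each call, was about 5 N or less.
- **Wing angle:** After backing off, the wings read 89.0°. The lid read 89.0° and the handle 89.1°, so the wings lie along the bridge, as they should at the stop.
- **Jar:** It is still seated in its caddy. Measured again, it was about 3 mm off the starting estimate, which is about what the caddy play and the camera's 2 mm calibration error would give.
- **Bystanders:** Those visible in the last wrist picture look unmoved. I did not measure each one again, and the mug and sugar bowl were outside that view.

**A measurement that disagreed:** My first estimate of the screw axis was about 6 mm off because the search window clipped the lid. I corrected it before any contact.

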